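# Build up the strap-cutter arbor for wide straps

### The job

Set up the strap cutter's arbor for wide straps: onto the upright shaft of the grey foot put the fence disc, then the tall spacer sleeve, then the disc knife, and last the clamp cap over the knife's hub, each the same way up as it lies on the bench. Lower every part until it lies flat on the one below, without letting it drop down the shaft, and let go. The flat spacer ring is for narrow straps: leave it lying where it is.

Things in the scene. Friction and masses are not known exactly. Their poses are not given: they have to be found in the camera images.
- arbor_foot: Fixed grey round foot, 90 mm across, three dark cap screws, bright upright shaft in the middle. Origin: centre of its underside, z up. A 44 mm boss ends in the seat 24 mm above the origin; above it the shaft, 14 mm in diameter, straight to 63.5 mm, then a tapered nose (6 mm across at the tip) to 69 mm. Parts with 18 mm bores slip on with 2 mm play all round. Its place varies.
- fence_disc: Loose fence disc, 0.11 kg: aluminium plate 64 mm in diameter, 5 mm thick, with three small screws, and on it a steel hub 34 mm in diameter, 10 mm high (15 mm in all); through bore 18 mm. Origin: centre of its underside, z up through the hub. Lies hub up; grip the hub. Goes first, onto the foot's seat (origin then 24 mm above the foot's origin).
- spacer_sleeve: Loose steel spacer sleeve, 0.09 kg, the taller and slimmer of the two spacers: 34 mm outside diameter, 20 mm high, through bore 18 mm; both ends alike. Origin: centre of its underside, z up. Lies on the green mat, whose top is 3 mm above the bench, as the knife and the flat ring do. Goes second, onto the fence disc's hub (origin then 39 mm above the foot's origin).
- disc_knife: Loose disc knife, 0.08 kg: bright bevelled disc 55 mm in diameter, 3 mm thick, with a dark hub on top, 28 mm in diameter, 12 mm high, its upper 3 mm tapering to 22 mm (15 mm in all); bore 18 mm, 12 mm at the very top. Origin: centre of its underside, z up. Lies hub up; grip the hub's straight part. Goes third, onto the sleeve (origin then 59 mm above the foot's; the shaft ends inside the hub).
- clamp_cap: Loose dark steel clamp cap, 0.12 kg: ribbed cup 44 mm in diameter, 28 mm high, closed at the top with a bright centre mark, open below: recess 34 mm in diameter, 14 mm deep, goes over the knife's hub with 3 mm play until its rim stands on the knife's disc. Origin: centre of its underside, z up. Lies closed end up. Goes last (origin then 62 mm above the foot's origin).
- spacer_ring: Loose flat steel spacer ring, 0.07 kg, the low and broad one: 46 mm outside diameter, 8 mm high, bore 18 mm. Origin: centre of its underside. Not needed; it stays where it lies.

How it is judged:
At the end, for the whole second after the job is handed in: On the foot's shaft lie, from below, the fence disc, the tall sleeve, the disc knife and the clamp cap: each upright (within 5 degrees), centred on the shaft within 5 mm (the cap 8 mm), at its seated height within 3 mm, at rest; the flat ring is still within 20 mm of where it lay (z of fence_disc in the frame of arbor_foot between 0.021 and 0.027 m and horizontal distance between each of fence_disc, spacer_sleeve, disc_knife and arbor_foot below 0.005 m and angle between each of fence_disc, spacer_sleeve, disc_knife, clamp_cap's own z axis and vertical below 0.087 rad and linear speed of each of fence_disc, spacer_sleeve, disc_knife, clamp_cap below 0.02 m/s and z of spacer_sleeve in the frame of arbor_foot between 0.036 and 0.042 m and z of disc_knife in the frame of arbor_foot between 0.056 and 0.062 m and z of clamp_cap in the frame of arbor_foot between 0.059 and 0.065 m and horizontal distance between clamp_cap and arbor_foot below 0.008 m and distance of spacer_ring from where it was at the start of the episode below 0.02 m); the robot touches nothing.
It fails at once if the fence disc is let fall down the shaft (faster than 0.6 m/s on it) (horizontal distance between fence_disc and arbor_foot below 0.01 m and z of fence_disc in the frame of arbor_foot below 0.075 m and linear speed of fence_disc above 0.6 m/s).
It fails at once if the spacer sleeve is let fall down the shaft (faster than 0.6 m/s on it) (horizontal distance between spacer_sleeve and arbor_foot below 0.01 m and z of spacer_sleeve in the frame of arbor_foot below 0.075 m and linear speed of spacer_sleeve above 0.6 m/s).
It fails at once if the disc knife is let fall down the shaft (faster than 0.6 m/s on it) (horizontal distance between disc_knife and arbor_foot below 0.01 m and z of disc_knife in the frame of arbor_foot below 0.075 m and linear speed of disc_knife above 0.6 m/s).
It fails at once if the clamp cap is let fall down the shaft (faster than 0.6 m/s on it) (horizontal distance between clamp_cap and arbor_foot below 0.01 m and z of clamp_cap in the frame of arbor_foot below 0.075 m and linear speed of clamp_cap above 0.6 m/s).
It fails at once if the flat spacer ring is moved more than 20 mm (distance of spacer_ring from where it was at the start of the episode above 0.02 m).
It also fails if it takes over 96 s, if anything falls off the work surface, if the arm or the gripper's body presses on something with over 40 N, if the wrist force passes 120 N, or if a joint passes its speed limit or range.

### The arm

A 6-joint arm with a two-finger parallel gripper is mounted at the origin on a cart in front of the work surface, level with it; the furniture and walls round the work are solid. World frame = base frame: x ahead of the robot, y to its left, z up, the work surface at z = 0. Lengths are in m, angles in rad, forces in N, time in s.
With the tool pointing down it reaches from about 0.35 to 0.975 m from the base axis. Payload 17.4 kg.
Tool frame: the origin (TCP) lies at the very end of the fingers, on their centre line; the grasp point (between the pads) lies 19 mm behind it (robot.hold_point_z is the distance from the TCP to the grasp point, in m); z points along the fingers, y is the line along which they close (so a half turn about z gives the same grasp; the last joint's range is limited). The gripper opens to 85 mm and grips with 20 to 120 N. Pads are 22 mm wide; open, the fingers measure 114 mm over their backs; the gripper's body (76 mm by 85 mm) begins 54 mm behind the grasp point. The pads swing forward as they close: fully open they stand 13 mm farther back than shut.
Start: joints at [-0.812, 0.116, 1.442, -0, 1.584, -0.038], TCP at [0.483, -0.472, 0.231] pointing down, gripper open.
Joint ranges: [-2.83, 2.83], [-0.83, 2.19], [0.07, 2.5], [-1.14, 4.28], [0.01, 3], [-2.97, 2.97]. Speed limits (rad/s): [1.89, 1.89, 2.22, 3.14, 3.14, 3.14].

### API

Orientations are given as [roll, pitch, yaw] about the fixed x, y, z axes, in that order (R = Rz(yaw) Ry(pitch) Rx(roll)).
In Python, from plant import robot gives the robot as it stands.
- The arm moves only by the tool send_rows, never from a script. Its argument "targets" is a list that holds one entry, the list of rows, each a list of 5 numbers: the opening, from 0 (shut) to 1 (fully open), then the shift along the tool's x, y, z in cm, then the turn about the tool's z in rad. A call has 1 to 20 rows; each row shifts and turns the commanded pose from where the row before left it, along the tool's axes as they then stand; what a row does not reach is not made up. A row lasts 1/10 s, in which the tool goes at most 50 mm and 8.59 degrees, less where a joint would pass 70% of its speed; a pose out of reach is approached as far as the arm can. A call with a gripper value outside its range is refused whole. The fingers move at their own pace and stop on an object; the grip force is fixed at half the most. Time passes only in rows, so rows that do not move let the fingers close. It gives the time, the measured TCP pose, the force, the opening and the grip force at its end, in the units of the state.
- robot.get_obs(): the state, without advancing time (a new reading comes with each control period).
- robot.get_image(name): name is "scene" or "top" or "wrist"; returns (picture, depth): 420x560x3 uint8, red, green, blue; 420x560 float32, m along the optical axis (not along the pixel's ray), 0 where there is no reading.
- robot.get_calibration(name): a dict with "mtx" (3x3 intrinsics, pixels), "world_to_cam" (4x4, takes a point from world to camera coordinates); the wrist camera has in their place "mount" (4x4, takes a point from camera to tool coordinates, whose origin is the TCP and whose axes are the flange's). Camera axes: x right, y up, looking along -z (the intrinsics and any distortion apply to the point x, -y, -z); pixel columns grow to the right and rows downward; lengths in m; the calibration is good to about 2 mm. A picture is of the moment at which its call begins: read the wrist's pose just before it. get_calibration takes no time and is no camera call.
- robot.hand_in(): hands the job in; it is judged then, once.
Trained networks look in the newest picture that a camera, given by its name, has taken for a name from the list of things; names that differ only in an ending like _2 or _b are one class to them, and where a whole thing is asked for, a point or a joint stands for the part that bears it (a point fixed in the world has none). Each returns a list of dicts, best first, with "p" (0 to 1); they miss things now and then, are a little off and sometimes report something else, mostly with a low value. They report only what shows in the picture. A call takes as long as a camera call.
- robot.outline_of(camera, query): "mask" (420x560 bool, what is visible of it) and "position" ([column, row] in pixels, amid what is visible of it).
- robot.mark_of(camera, query): "position" ([column, row] in pixels: a listed point, or the origin of a listed thing).
The state is a dict: "time_s": time; "qpos": joint angles; "qd": joint speeds; "tau": joint torques, N m; "ee_pos": TCP position; "eef_rot": TCP orientation; "force": force on the tool from outside, world axes, zero at the start; "wrist_torque": the same for the moment, N m; "grip_width": finger opening in m; "grasp_force": force on a finger pad.
Only numpy, scipy, OpenCV 4.12 (cv2) and the standard library are available. Lean on these libraries where they do the work, as an engineer would, in place of code of your own. Each camera call takes 0.05 s, during which the arm holds its last target. There are 200 camera calls.

## Working session

There is one attempt and no reset: what is moved stays moved. The work goes in short steps, Python scripts to look and compute and a tool call to move; the robot and the scene stay as the last step left them, time stands still between calls to the robot, and variables do not carry over. Pictures are saved under pics/ and viewed, at most 16 in all, crops included, and the job is handed in when it is done.

Besides the shell and the picture viewer there is one more tool, called by a JSON object that holds its "fn" and its "kwargs". send_rows: Moves the arm, as the interface text tells. Its arguments: {"type":"object","properties":{"targets":{"type":"array","items":{"type":"array","items":{"type":"array","items":{"type":"number"}}}}},"required":["targets"]}

```bash
mkdir -p pics; ls
cat > h.py <<'E'
import numpy as np, cv2
from plant import robot
def w2c(cam):
    c=robot.get_calibration(cam); K=np.array(c["mtx"])
    if "world_to_cam" in c: return K,np.array(c["world_to_cam"])
    o=robot.get_obs(); r,p,y=o["eef_rot"]
    from scipy.spatial.transform import Rotation as R
    T=np.eye(4); T[:3,:3]=R.from_euler('xyz',[r,p,y]).as_matrix(); T[:3,3]=o["ee_pos"]
    return K,np.linalg.inv(T@np.array(c["mount"]))
def cloud(cam):
    K,M=w2c(cam); im,d=robot.get_image(cam)
    v,u=np.mgrid[:d.shape[0],:d.shape[1]]
    P=np.stack([(u-K[0,2])/K[0,0]*d,-(v-K[1,2])/K[1,1]*d,-d,np.ones_like(d)],-1)@np.linalg.inv(M).T
    P=P[...,:3]; P[d<=0]=np.nan
    return im,d,P
def save(im,n): cv2.imwrite("pics/"+n,im[...,::-1])
N=["arbor_foot","fence_disc","spacer_sleeve","disc_knife","clamp_cap","spacer_ring"]
E
python3 - <<'E'
from h import *
for cam in ["top","scene"]:
    im,d,P=cloud(cam); save(im,cam+"0.png")
    print(cam,robot.get_calibration(cam).keys(),(d>0).mean())
    for n in N:
        for o in robot.outline_of(cam,n)[:2]:
            m=o["mask"]; Q=P[m]; Q=Q[~np.isnan(Q[:,0])]
            if len(Q)<5: print(n,len(Q));continue
            zt=np.percentile(Q[:,2],97); t=Q[Q[:,2]>zt-.004]
            print(n,round(o["p"],2),np.round(o["position"],0),m.sum(),"zt",round(zt,4),"med",np.round(np.median(Q,0),4),"ctr",np.round((Q.min(0)+Q.max(0))/2,4),"ext",np.round(np.ptp(Q,axis=0),3),"topc",np.round(t.mean(0),4))
        k=robot.mark_of(cam,n)
        print("   mark",[(round(x["p"],2),np.round(x["position"],1)) for x in k[:2]])
print(robot.get_obs()); print(robot.hold_point_z)
E
```

```text
pics
top dict_keys(['mtx', 'world_to_cam']) 0.9959991496598639
arbor_foot 0.78 [242. 282.] 1595 zt 0.0495 med [ 0.4306 -0.0956  0.0127] ctr [ 0.4319 -0.094   0.0341] ext [0.09  0.088 0.076] topc [ 0.4322 -0.095   0.0639]
arbor_foot 0.53 [254. 184.] 581 zt 0.0167 med [ 0.6423 -0.117   0.0052] ctr [ 0.6452 -0.1173  0.0089] ext [0.061 0.057 0.022] topc [ 0.6446 -0.1179  0.0149]
   mark [(0.9, array([245.2, 282.3]))]
fence_disc 0.68 [256. 182.] 621 zt 0.0163 med [ 0.642  -0.1185  0.005 ] ctr [ 0.645  -0.1173  0.0091] ext [0.061 0.061 0.022] topc [ 0.6447 -0.1181  0.0148]
   mark [(0.64, array([255.6, 178.6]))]
spacer_sleeve 0.58 [332. 259.] 191 zt 0.0252 med [ 0.4685 -0.2709  0.0213] ctr [ 0.469  -0.2716  0.0139] ext [0.035 0.036 0.028] topc [ 0.4682 -0.2706  0.0233]
   mark []
disc_knife 0.85 [313. 201.] 477 zt 0.0188 med [ 0.6055 -0.2334  0.0058] ctr [ 0.6081 -0.2336  0.0097] ext [0.053 0.05  0.023] topc [ 0.6066 -0.2332  0.0176]
   mark [(0.94, array([312.7, 197.3]))]
clamp_cap 0.86 [180. 215.] 357 zt 0.0309 med [0.5632 0.0268 0.0267] ctr [0.5657 0.0275 0.0157] ext [0.042 0.04  0.034]
[... 1482 characters left out ...]
ray([360.5, 281.3]))]
{'time_s': 1.3, 'qpos': array([-8.11799946e-01,  1.15993675e-01,  1.44157805e+00,  7.53006725e-06,
        1.58398645e+00, -3.78228858e-02]), 'qd': array([ 0.00139313, -0.00039042, -0.0005888 ,  0.00092045, -0.00131005,
       -0.00232507]), 'tau': array([-8.33820377e-04, -7.31746602e+01, -6.32640123e+01, -9.73892838e-05,
        6.27134323e-04, -8.42660342e-06]), 'ee_pos': array([ 0.48271322, -0.47184296,  0.23132104]), 'eef_rot': array([ 3.14155792e+00, -6.22029051e-06,  7.96819366e-01]), 'force': array([-0.31899443, -0.57861258, -0.32007557]), 'wrist_torque': array([-0.03808507,  0.00242252, -0.05720337]), 'grasp_force': 0.0, 'grip_width': 0.08530987127301619}
0.0187
```

View pics/top0.png

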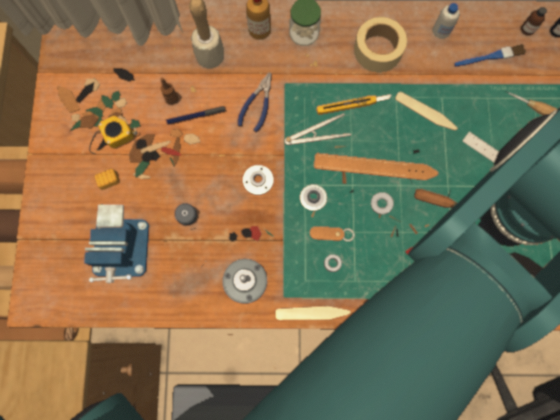

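View pics/scene0.png

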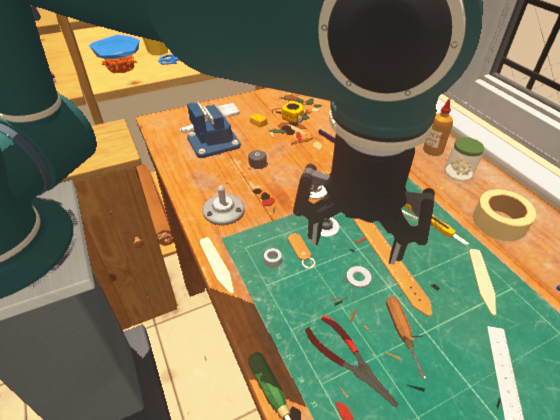

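Both views agree on the heights. In the top view the foot is at (245,281), fence disc (258,179), sleeve (333,262), knife (313,197), flat ring (382,203) and cap (185,214). The scene view shows the same layout. I'm moving over the fence disc for a look with the wrist camera.

{"fn": "send_rows", "kwargs": {"targets": [[[1,3.66,-1.31,0,0],[1,3.66,-1.31,0,0],[1,3.66,-1.31,0,0],[1,3.66,-1.31,0,0],[1,3.66,-1.31,0,0],[1,3.66,-1.31,0,0],[1,3.66,-1.31,0,0],[1,3.66,-1.31,0,0],[1,3.66,-1.31,0,0],[1,3.66,-1.31,0,0],[1,0,0,0,0],[1,0,0,0,0]]]}}

```text
time_s: 2.5
ee_pos: [0.645, -0.1179, 0.2312]
eef_rot: [-3.142, 0.0, 0.798]
force: [-0.8, -0.7, -0.9]
grip_width: 0.0849
grasp_force: 0.0
```

```bash
cat >> h.py <<'E'
def look(cam,names,pic=None):
    """centre of each thing: outline -> cloud -> circle through top-face/outer points"""
    im,d,P=cloud(cam)
    if pic: save(im,pic)
    out={}
    for n in names:
        for o in robot.outline_of(cam,n)[:2]:
            m=o["mask"]; ys,xs=np.nonzero(m)
            Q=P[m]; Q=Q[~np.isnan(Q[:,0])]
            if len(Q)<5: continue
            zt=np.percentile(Q[:,2],95); t=Q[abs(Q[:,2]-zt)<.003]
            c,s,_=cv2.fitEllipse(cv2.convexHull(np.stack([xs,ys],1).astype(np.float32)))
            (tx,ty),r=cv2.minEnclosingCircle((t[:,:2]*1000).astype(np.float32))
            print(cam,n,round(o["p"],2),"ell px",np.round(c,1),np.round(s,1),"zt",round(zt,4),"topcirc",np.round([tx,ty,r],1),"topmean",np.round(t.mean(0)*1000,1),"box",xs.min(),xs.max(),ys.min(),ys.max())
    return im,d,P
def ray(cam,px,z):
    K,M=w2c(cam); T=np.linalg.inv(M)
    v=T[:3,:3]@np.array([(px[0]-K[0,2])/K[0,0],-(px[1]-K[1,2])/K[1,1],-1]); o=T[:3,3]
    return o+v*(z-o[2])/v[2]
def delta(x,y,z):
    o=robot.get_obs(); a=o["eef_rot"][2]; e=np.array([x,y,z])-o["ee_pos"]
    print("t",o["time_s"],"pos",np.round(o["ee_pos"],4),"yaw",round(a,4),"rot",np.round(o["eef_rot"][:2],3),"cm tool",np.round(100*np.array([e[0]*np.cos(a)+e[1]*np.sin(a),e[0]*np.sin(a)-e[1]*np.cos(a),-e[2]]),2))
E
python3 - <<'E'
from h import *
print(np.round(robot.get_calibration("wrist")["mount"],4), robot.get_calibration("wrist")["mtx"])
look("wrist",N,"w1.png")
look("top",N)
delta(.645,-.1175,.23)
E
```

```text
[[ 1.000e-03  9.521e-01  3.058e-01  7.790e-02]
 [ 1.000e+00 -7.000e-04 -1.100e-03  9.000e-04]
 [-9.000e-04  3.058e-01 -9.521e-01 -1.429e-01]
 [ 0.000e+00  0.000e+00  0.000e+00  1.000e+00]] [[330.10639201   0.         280.58633568]
 [  0.         330.10639201 204.46263767]
 [  0.           0.           1.        ]]
wrist arbor_foot 0.94 ell px [147.1 276.3] [72.3 79.9] zt 0.0597 topcirc [437.  -92.3   6.4] topmean [439.7 -91.9  59.5] box 109 181 238 304
wrist arbor_foot 0.64 ell px [130.9 124.4] [44.  51.7] zt 0.0293 topcirc [568.5  27.7  21. ] topmean [569.   27.8  28.1] box 106 156 103 147
wrist fence_disc 0.93 ell px [280.4 168. ] [54.9 55.8] zt 0.0158 topcirc [ 646.8 -117.6   16.9] topmean [ 647.2 -117.5   15.2] box 253 308 140 195
wrist spacer_sleeve 0.66 ell px [264.6 343.8] [27.7 30.8] zt 0.0245 topcirc [ 470.1 -270.    17.2] topmean [ 470.9 -269.6   23.5] box 253 278 329 358
wrist disc_knife 0.66 ell px [324.  256.1] [40.1 43. ] zt 0.0187 topcirc [ 609.2 -233.4   13.5] topmean [ 609.6 -232.4   18.1] box 303 345 236 276
wrist clamp_cap 0.93 ell px [130.7 124.5] [42.8 49.5] zt 0
[... 496 characters left out ...]
ox 235 266 259 303
top spacer_sleeve 0.75 ell px [332.3 263.2] [17.2 17.4] zt 0.0256 topcirc [ 467.6 -269.9   16.5] topmean [ 468.3 -270.4   24.1] box 324 341 255 271
top spacer_sleeve 0.33 ell px [312.9 197.2] [25.4 26.1] zt 0.0184 topcirc [ 606.5 -232.9   13.8] topmean [ 606.7 -233.4   17.5] box 300 326 185 209
top disc_knife 0.92 ell px [312.7 197. ] [24.8 27.4] zt 0.0183 topcirc [ 606.5 -232.9   13.8] topmean [ 606.5 -233.4   17.5] box 299 326 185 209
top spacer_ring 0.76 ell px [381.  203.2] [19.6 21.1] zt 0.0134 topcirc [ 593.  -373.4   21.5] topmean [ 591.6 -372.6   12.1] box 371 391 194 213
t 3.2 pos [ 0.6448 -0.1186  0.2314] yaw 0.7968 rot [ 3.142 -0.   ] cm tool [ 0.09 -0.06  0.14]
```

View pics/w1.png

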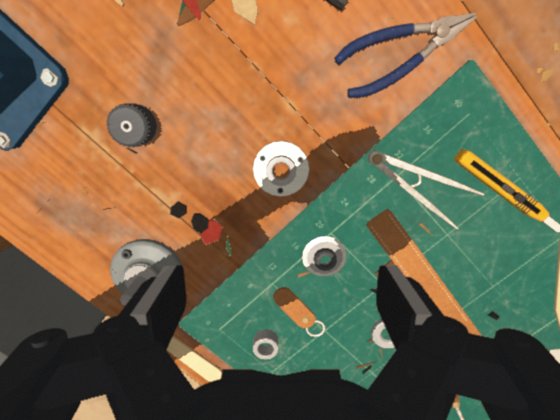

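The wrist picture shows the fence disc at (280,168), cap (130,124), knife (324,256), sleeve (265,344) and foot (147,276). It agrees with the top view within 2 mm. I'm going down on the hub.

{"fn": "send_rows", "kwargs": {"targets": [[[1,0.15,0.02,4,0],[1,0,0,4,0],[1,0,0,4,0],[1,0,0,4,0],[1,0,0,3,0],[1,0,0,2,0],[1,0,0,1.0,0],[1,0,0,0.45,0],[0.7,0,0,0,0],[0.5,0,0,0,0],[0.2,0,0,0,0],[0,0,0,0,0],[0,0,0,0,0],[0,0,0,0,0],[0,0,0,0,0]]]}}

```text
time_s: 4.7
ee_pos: [0.6467, -0.1178, 0.0082]
eef_rot: [3.14, -0.001, 0.797]
force: [-1.9, 0.5, 6.4]
grip_width: 0.0289
grasp_force: 59.4
```

{"fn": "send_rows", "kwargs": {"targets": [[[0,0,0,-0.5,0],[0,0,0,-1,0],[0,0,0,-2.5,0],[0,0,0,-4,0],[0,0,0,-4,0],[0,0,0,0,0],[0,0,0,0,0]]]}}

```text
time_s: 5.4
ee_pos: [0.6464, -0.1177, 0.1283]
eef_rot: [3.14, -0.001, 0.797]
force: [0.0, 0.4, -2.0]
grip_width: 0.0285
grasp_force: 59.4
```

Run:
```python
from h import *
look("wrist",["arbor_foot","fence_disc"],"w2.png")
look("top",["arbor_foot","fence_disc"])
delta(.432,-.095,.13)
print(robot.get_obs()["force"],robot.get_obs()["grip_width"])
```

```text
wrist arbor_foot 0.66 ell px [ 99.3 321.8] [73. 91.] zt 0.0254 topcirc [435.9 -92.6  21. ] topmean [439.  -85.4  24.4] box 55 143 286 356
wrist fence_disc 0.9 ell px [280.2 258.2] [117.8 127.7] zt 0.136 topcirc [ 649.4 -112.5   23.9] topmean [ 648.1 -117.2  135.3] box 216 344 199 317
top arbor_foot 0.76 ell px [250.1 281.7] [32.2 43.8] zt 0.0255 topcirc [432.6 -97.1  20.4] topmean [ 430.3 -103.2   24.3] box 240 266 259 303
t 5.7 pos [ 0.6457 -0.1175  0.1257] yaw 0.7968 rot [-3.14e+00  1.00e-03] cm tool [-13.33 -16.85  -0.43]
[ 0.87952435  0.78599568 -0.64688771] 0.028722020634322536
```

View pics/w2.png

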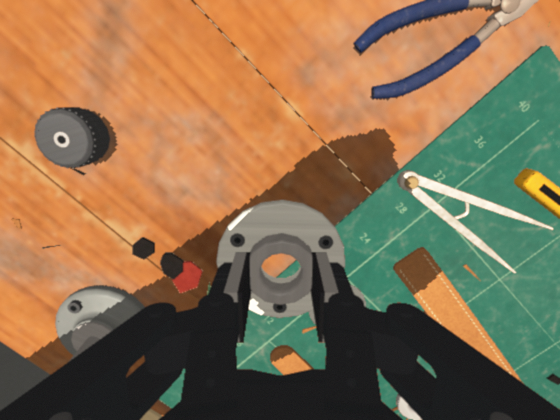

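The disc is held level and centred: bore at about (280,262), plate spanning columns 216–344, and the foot at (99,322). I'm carrying it near the foot to measure the foot from there.

{"fn": "send_rows", "kwargs": {"targets": [[[0,0,0,-2,0],[0,-2.54,-2.11,-1,0],[0,-2.54,-2.11,-1,0],[0,-2.54,-2.11,-1,0],[0,-2.54,-2.11,-1,0],[0,-2.54,-2.11,-1,0],[0,-2.54,-2.11,0,0],[0,-2.54,-2.11,0,0],[0,-2.54,-2.11,0,0],[0,0,0,0,0],[0,0,0,0,0]]]}}

```text
time_s: 6.8
ee_pos: [0.3832, -0.145, 0.1969]
eef_rot: [3.141, -0.0, 0.796]
force: [0.6, -0.5, -0.3]
grip_width: 0.0289
grasp_force: 59.5
```

Run:
```python
from h import *
im,d,P=look("wrist",["arbor_foot","fence_disc"],"w3.png")
z=robot.get_obs()["ee_pos"][2]
for f in (0,.004,.024): print("foot mark",[ (round(k["p"],2),k["position"],np.round(ray("wrist",k["position"],f),4)) for k in robot.mark_of("wrist","arbor_foot")])
m=robot.outline_of("wrist","arbor_foot")[0]["mask"]
Q=P[m]; Q=Q[~np.isnan(Q[:,0])]
print(np.histogram(Q[:,2],bins=np.arange(-.004,.08,.004)))
for lo,hi in ((.022,.027),(.03,.06),(.062,.072)):
    t=Q[(Q[:,2]>lo)&(Q[:,2]<hi)]; print(lo,len(t),np.round(t.mean(0),4),np.round((t.min(0)+t.max(0))/2,4),np.ptp(t,axis=0))
delta(.432,-.095,.13)
```

```text
wrist arbor_foot 0.79 ell px [280.3 103.4] [93.2 97.1] zt 0.0254 topcirc [434.4 -94.8  21.7] topmean [434.6 -94.4  24.3] box 235 327 55 152
wrist fence_disc 0.94 ell px [280.4 258.2] [117.3 127.6] zt 0.2045 topcirc [ 390.4 -142.5   23.5] topmean [ 385.1 -144.6  203.9] box 217 344 199 317
foot mark [(0.63, [282.8, 105.7], array([ 0.4358, -0.0963,  0.    ]))]
foot mark [(0.63, [282.8, 105.7], array([ 0.4357, -0.0962,  0.004 ]))]
foot mark [(0.63, [282.8, 105.7], array([ 0.4358, -0.0958,  0.024 ]))]
(array([  24,   50,   66, 1827, 2785,  496,  651,  943,    0,    0,    0,
          0,    0,    0,    0,    0,   16,  145,   77,    0]), array([-0.004,  0.   ,  0.004,  0.008,  0.012,  0.016,  0.02 ,  0.024,
        0.028,  0.032,  0.036,  0.04 ,  0.044,  0.048,  0.052,  0.056,
        0.06 ,  0.064,  0.068,  0.072,  0.076]))
0.022 1489 [ 0.4346 -0.0944  0.0242] [ 0.4342 -0.0947  0.0244] [0.04280304 0.04278011 0.00473086]<stdin>:9: RuntimeWarning: Mean of empty slice.
  ret = um.true_divide(
Traceback (most recent call last):
ValueError: zero-size array to reduction operation minimum which has no identity
```

View pics/w3.png

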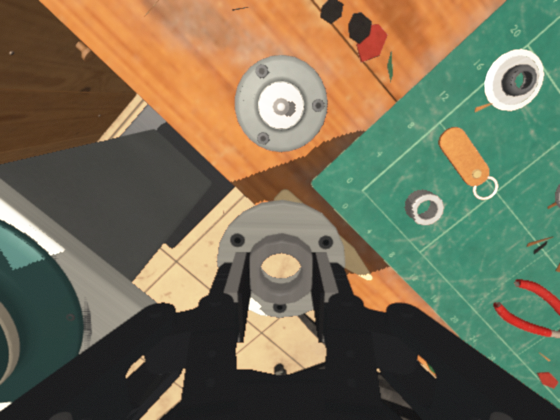

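Foot centre is at about (281,104) and the disc's bore at (280,266). Next I'm measuring the disc and the shaft in the same wrist picture.

```bash
cat >> h.py <<'E'
from scipy.optimize import least_squares
def circ(pts,r,c0=None):
    """circle of known radius through outer edge points (xy)"""
    h=cv2.convexHull((pts[:,:2]*1e4).astype(np.float32))[:,0]/1e4
    c0=h.mean(0) if c0 is None else c0
    s=least_squares(lambda c:np.hypot(*(h-c).T)-r,c0,loss='soft_l1',f_scale=.0007)
    return s.x,np.sqrt(np.mean(s.fun**2))
def band(P,m,lo,hi):
    Q=P[m]; return Q[(Q[:,2]>lo)&(Q[:,2]<hi)]
E
python3 - <<'E'
from h import *
im,d,P=cloud("wrist"); z=robot.get_obs()["ee_pos"][2]
m=robot.outline_of("wrist","arbor_foot")[0]["mask"]; f=robot.outline_of("wrist","fence_disc")[0]["mask"]
print("boss",circ(band(P,m,.022,.027),.022)); t=band(P,m,.062,.076);print("tip",t.mean(0),(t.min(0)+t.max(0))/2)
print("base",circ(band(P,m,.004,.018),.045))
q=band(P,f,z-.012,z+.02); print(z,np.histogram(q[:,2]-z,bins=np.arange(-.012,.02,.002)))
b=band(P,f,z-.0065,z+.0005)
print("plate",len(b),circ(b,.032),"tcp",robot.get_obs()["ee_pos"],np.median(b[:,2])-z)
m=robot.outline_of("wrist","disc_knife"); print([o["p"] for o in m]) 
delta(.4343,-.0947,z)
E
```

```text
boss (array([ 0.43449832, -0.09456504]), np.float64(0.0007465192354829741))
tip [ 0.43449051 -0.09443883  0.06685516] [ 0.4344356  -0.0944847   0.06675719]
base (array([ 0.43421802, -0.09459491]), np.float64(0.0004086556868769385))
0.19656193113194337 (array([   0,   41,  173,  272, 4732,  559,  203,  186,  309, 1943,  160,
          8,    9,    0,    2]), array([-0.012, -0.01 , -0.008, -0.006, -0.004, -0.002,  0.   ,  0.002,
        0.004,  0.006,  0.008,  0.01 ,  0.012,  0.014,  0.016,  0.018]))
plate 5649 (array([ 0.38477598, -0.14524669]), np.float64(0.0004370329571667995)) tcp [ 0.38343918 -0.14485738  0.19666652] -0.002781905788396377
[0.73]
t 7.35 pos [ 0.3834 -0.1449  0.1967] yaw 0.797 rot [-3.141  0.   ] cm tool [7.15 0.13 0.01]
```

{"fn": "send_rows", "kwargs": {"targets": [[[0,3.55,0,0,0],[0,3.54,0,0,0],[0,0,0,4,0],[0,0,0,4,0],[0,0,0,2.0,0],[0,0,0,0,0],[0,0,0,0.5,0],[0,0,0,0.5,0],[0,0,0,0.5,0],[0,0,0,0,0]]]}}

```text
time_s: 8.35
ee_pos: [0.4328, -0.0943, 0.0817]
eef_rot: [3.142, -0.0, 0.797]
force: [0.1, 0.4, -0.6]
grip_width: 0.0286
grasp_force: 59.5
```

Run:
```python
from h import *
o=robot.get_obs();print(o["force"],o["wrist_torque"],o["ee_pos"])
im,d,P=cloud("scene"); K,M=w2c("scene")
c=M@np.r_[.434,-.0945,.08,1]; u=K[0,2]+K[0,0]*c[0]/-c[2]; v=K[1,2]-K[1,1]*c[1]/-c[2]; print(u,v)
u,v=int(u),int(v); a=cv2.resize(im[v-70:v+70,u-90:u+90],None,fx=3,fy=3,interpolation=2)
im,d,P=cloud("wrist"); b=cv2.resize(im[150:330,200:360],None,fx=2.33,fy=2.33)[:420]
save(np.hstack([a[:,:430],b[:,:360]]),"c4.png")
```

```text
[ 0.09279806  0.39938614 -0.61733507] [ 0.02610881 -0.0049378   0.05287735] [ 0.4328338  -0.09426244  0.08172324]
220.00569589455623 182.1901352256684Traceback (most recent call last):
  File "<stdin>", line 7, in <module>
    return _nx.concatenate(arrs, 1, dtype=dtype, casting=casting)
           ~~~~~~~~~~~~~~~^^^^^^^^^^^^^^^^^^^^^^^^^^^^^^^^^^^^^^^
ValueError: all the input array dimensions except for the concatenation axis must match exactly, but along dimension 0, the array at index 0 has size 420 and the array at index 1 has size 419
```

{"fn": "send_rows", "kwargs": {"targets": [[[0,0,0,0.5,0],[0,0,0,0.5,0],[0,0,0,0.5,0],[0,0,0,0.5,0],[0,0,0,0,0]]]}}

```text
time_s: 8.95
ee_pos: [0.4325, -0.0941, 0.0609]
eef_rot: [-3.14, 0.001, 0.797]
force: [0.3, 0.2, -1.0]
grip_width: 0.0288
grasp_force: 59.5
```

Run:
```python
from h import *
o=robot.get_obs();print(o["force"],o["wrist_torque"],o["ee_pos"])
im,d,P=cloud("scene"); a=cv2.resize(im[120:240,160:290],(455,420),interpolation=2)
im,d,P=cloud("wrist"); b=cv2.resize(im[190:330,225:335],(330,420),interpolation=2)
save(np.hstack([a,b]),"c4.png")
```

```text
[ 0.33981608  0.24370356 -1.03751616] [-0.02229811  0.01377811 -0.03067282] [ 0.43245098 -0.09410939  0.06086221]
```

View pics/c4.png

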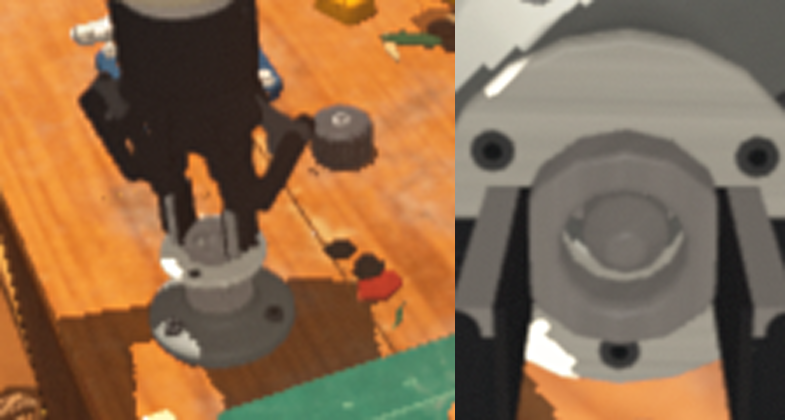

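The shaft stands in the bore, centred left to right, and no contact force shows. I'm lowering the disc to the seat.

{"fn": "send_rows", "kwargs": {"targets": [[[0,0,0,0.6,0],[0,0,0,0.6,0],[0,0,0,0.6,0],[0,0,0,0.5,0],[0,0,0,0.3,0],[0,0,0,0.15,0],[0,0,0,0,0]]]}}

```text
time_s: 9.75
ee_pos: [0.4328, -0.0942, 0.0342]
eef_rot: [-3.141, 0.0, 0.797]
force: [-0.8, -0.6, -0.3]
grip_width: 0.0288
grasp_force: 59.5
```

{"fn": "send_rows", "kwargs": {"targets": [[[0,0,0,0.1,0],[0,0,0,0.1,0],[0,0,0,0,0]]]}}

```text
time_s: 10.05
ee_pos: [0.4329, -0.0942, 0.0323]
eef_rot: [3.142, -0.0, 0.797]
force: [0.2, 0.8, -0.8]
grip_width: 0.0285
grasp_force: 59.5
```

{"fn": "send_rows", "kwargs": {"targets": [[[0,0,0,0.1,0],[0,0,0,0,0]]]}}

```text
time_s: 10.25
ee_pos: [0.433, -0.0943, 0.0321]
eef_rot: [3.141, -0.0, 0.797]
force: [-5.5, 1.6, 10.2]
grip_width: 0.0287
grasp_force: 60.7
```

It touched the seat at 10 N. I'm releasing, rising, and going over the sleeve.

{"fn": "send_rows", "kwargs": {"targets": [[[0.3,0,0,0,0],[0.6,0,0,0,0],[0.8,0,0,0,0],[0.8,0,0,0,0],[0.8,0,0,0,0],[0.8,0,0,-3,0],[0.8,0,0,-5,0],[0.8,0,0,-5,0],[0.8,-2.01,2.98,-4,0],[0.8,-2.01,2.98,0,0],[0.8,-2.01,2.98,0,0],[0.8,-2.01,2.98,0,0],[0.8,-2.01,2.98,0,0],[0.8,0,0,0,0],[0.8,0,0,0,0]]]}}

```text
time_s: 11.75
ee_pos: [0.4685, -0.2681, 0.198]
eef_rot: [-3.141, 0.0, 0.796]
force: [0.0, -0.4, 0.2]
grip_width: 0.0681
grasp_force: 0.0
```

Run:
```python
from h import *
im,d,P=cloud("wrist"); save(im,"w5.png")
o=robot.outline_of("wrist","spacer_sleeve")
for k in o:
    q=band(P,k["mask"],.018,.03); print(k["p"],k["position"],len(q)); 
    if len(q)>20: print(circ(q,.017),np.median(q[:,2]))
k=robot.outline_of("wrist","fence_disc")
for x in k: print("fence",x["p"],x["position"],circ(band(P,x["mask"],.026,.032),.032), circ(band(P,x["mask"],.036,.045),.017),np.median(band(P,x["mask"],.036,.045)[:,2]))
delta(.469,-.2703,.2)
```

```text
0.7 [282.2, 188.6] 595
(array([ 0.46982347, -0.27044022]), np.float64(0.0003846774200041513)) 0.023363192618270967
fence 0.65 [124.1, 72.2] (array([ 0.43400747, -0.09525849]), np.float64(0.0003375210979841218)) (array([ 0.43411534, -0.09504792]), np.float64(0.00033863883514119523)) 0.038994460038049544Traceback (most recent call last):
  File "<stdin>", line 8, in <module>
  File "h.py", line 43, in circ
    h=cv2.convexHull((pts[:,:2]*1e4).astype(np.float32))[:,0]/1e4
      ~~~~~~~~~~~~~~~~~~~~~~~~~~~~~~~~~~~~~~~~~~~~~~~~~~^^^^^
TypeError: 'NoneType' object is not subscriptable
```

View pics/w5.png

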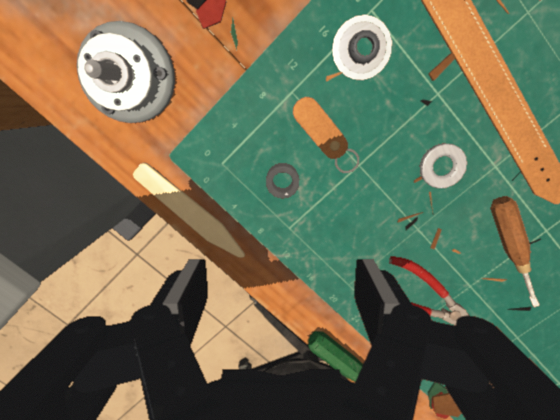

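The fence disc is seated (hub top at 39 mm) and the shaft stands in its bore at about (115,75). The sleeve is at (282,183), with nothing in the fingers' way.

{"fn": "send_rows", "kwargs": {"targets": [[[0.7,-0.08,0.13,4,0],[0.7,0,0,4,0],[0.7,0,0,4,0],[0.7,0,0,3.4,0],[0.7,0,0,2,0],[0.7,0,0,1.0,0],[0.7,0,0,0.5,0],[0.5,0,0,0,0],[0.2,0,0,0,0],[0,0,0,0,0],[0,0,0,0,0],[0,0,0,0,0],[0,0,0,0,0]]]}}

```text
time_s: 13.2
ee_pos: [0.4697, -0.2696, 0.0112]
eef_rot: [3.14, -0.001, 0.797]
force: [-1.0, 1.9, 5.2]
grip_width: 0.0289
grasp_force: 58.7
```

{"fn": "send_rows", "kwargs": {"targets": [[[0,0,0,-0.5,0],[0,0,0,-1,0],[0,0,0,-4,0],[0,0,0,-4.5,0],[0,0,0,-4.5,0],[0,0.57,-2.98,-4,0],[0,0.57,-2.98,0,0],[0,0.57,-2.98,0,0],[0,0.57,-2.98,0,0],[0,0.57,-2.98,0,0],[0,0,0,0,0],[0,0,0,0,0]]]}}

```text
time_s: 14.4
ee_pos: [0.3825, -0.1447, 0.1955]
eef_rot: [3.139, -0.001, 0.798]
force: [-0.2, -0.2, -1.0]
grip_width: 0.0291
grasp_force: 59.7
```

```bash
cat >> h.py <<'E'
def rel(part,lo,hi,r,flo,fhi,fr,pic=None,fq="arbor_foot"):
    """part in hand: face band lo..hi relative to TCP, radius r; target face band flo..fhi (world z), radius fr"""
    im,d,P=cloud("wrist")
    if pic: save(im,pic)
    o=robot.get_obs(); e=o["ee_pos"]; a=o["eef_rot"][2]
    A=np.array([[np.cos(a),np.sin(a)],[np.sin(a),-np.cos(a)]])
    v,u=np.mgrid[:420,:560]; near=(u>210)&(u<350)&(v>150)&(v<330)
    ms=[k["mask"] for k in robot.outline_of("wrist",part) if abs(k["position"][0]-280)<40 and k["position"][1]>150]
    c=None
    if ms:
        q=band(P,ms[0],e[2]+lo,e[2]+hi); c,s=circ(q,r); print("part in hand, tool cm",np.round(100*A@(c-e[:2]),2),"rms",round(s,5),"face z-tcp",round(np.median(q[:,2])-e[2],4),len(q))
    f=P[...,2]; w=(f>flo)&(f<fhi)&(np.hypot(P[...,0]-.434,P[...,1]+.095)<.06)&~((v>195))
    q=P[w]; g,s=circ(q,fr); print("target",np.round(g,4),"rms",round(s,5),"z",round(np.median(q[:,2]),4),len(q))
    t=P[(f>.055)&(f<.08)&(np.hypot(P[...,0]-.434,P[...,1]+.095)<.015)&(v<195)]
    if len(t): print("tip",np.round((t.min(0)+t.max(0))/2,4),len(t))
    if c is not None: print("go tool cm",np.round(100*A@(g-c),2))
    print("tcp",np.round(e,4),"t",o["time_s"])
E
python3 - <<'E'
from h import *
rel("spacer_sleeve",.005,.02,.017,.036,.043,.017,"w6.png")
E
```

```text
part in hand, tool cm [-0.02  0.05] rms 0.00061 face z-tcp 0.0123 2913
target [ 0.4342 -0.095 ] rms 0.00048 z 0.0392 797
tip [ 0.4344 -0.0945  0.0664] 239
go tool cm [7.21 0.14]
tcp [ 0.3827 -0.145   0.1952] t 14.45
```

View pics/w6.png

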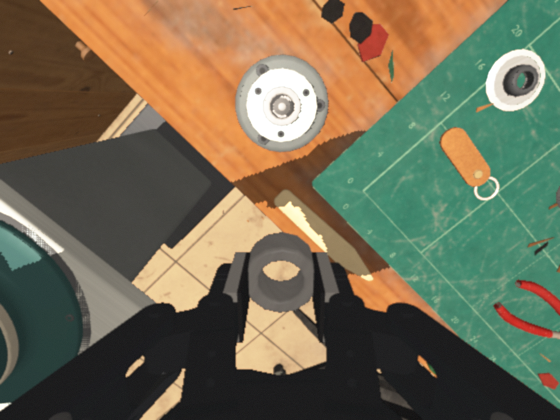

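The sleeve is held level at (280,270) and the foot with the fence disc is at (281,104).

{"fn": "send_rows", "kwargs": {"targets": [[[0,3.6,0.03,0,0],[0,3.6,0.03,0,0],[0,0,0,4,0],[0,0,0,4,0],[0,0,0,2.0,0],[0,0,0,0,0],[0,0,0,0.5,0],[0,0,0,0.5,0],[0,0,0,0.5,0],[0,0,0,0.5,0],[0,0,0,0,0]]]}}

```text
time_s: 15.6
ee_pos: [0.433, -0.0937, 0.0739]
eef_rot: [-3.141, 0.0, 0.797]
force: [-1.1, 0.4, -1.5]
grip_width: 0.0291
grasp_force: 59.7
```

```bash
cat >> h.py <<'E'
def closeup(n):
    o=robot.get_obs();print(np.round(o["force"],1),o["ee_pos"])
    im=robot.get_image("scene")[0]; a=cv2.resize(im[120:240,160:290],(455,420),interpolation=2)
    im=robot.get_image("wrist")[0]; b=cv2.resize(im[190:330,225:335],(330,420),interpolation=2)
    save(np.hstack([a,b]),n)
E
python3 -c "
from h import *
closeup('c7.png')"
```

```text
[-1.1  0.4 -1.5] [ 0.43304171 -0.09372305  0.07390944]
```

View pics/c7.png

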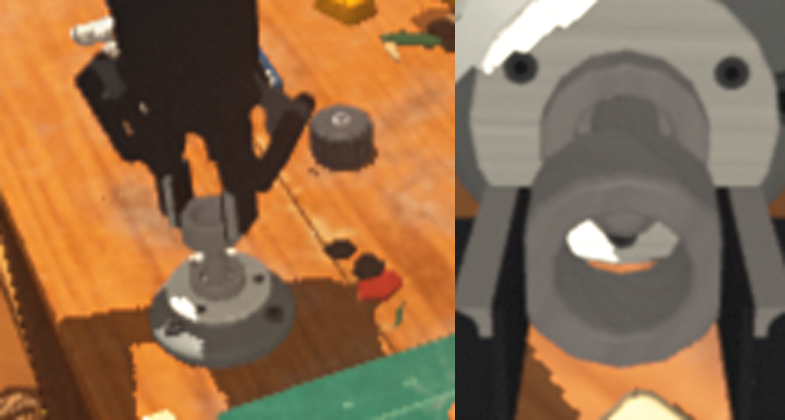

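The shaft tip is in line with the bore and centred left to right, so I'm lowering the sleeve.

{"fn": "send_rows", "kwargs": {"targets": [[[0,0,0,0.4,0],[0,0,0,0.4,0],[0,0,0,0.4,0],[0,0,0,0.4,0],[0,0,0,0.4,0],[0,0,0,0.3,0],[0,0,0,0.2,0],[0,0,0,0.1,0],[0,0,0,0,0]]]}}

```text
time_s: 16.6
ee_pos: [0.4332, -0.0937, 0.0483]
eef_rot: [-3.141, 0.0, 0.797]
force: [-0.1, -0.7, -0.8]
grip_width: 0.029
grasp_force: 59.7
```

{"fn": "send_rows", "kwargs": {"targets": [[[0,0,0,0.1,0],[0,0,0,0.05,0],[0,0,0,0,0]]]}}

```text
time_s: 16.9
ee_pos: [0.4333, -0.0938, 0.0471]
eef_rot: [3.141, -0.0, 0.797]
force: [-0.9, -0.2, 0.9]
grip_width: 0.0285
grasp_force: 59.9
```

{"fn": "send_rows", "kwargs": {"targets": [[[0,0,0,0.1,0],[0,0,0,0,0]]]}}

```text
time_s: 17.1
ee_pos: [0.4334, -0.0938, 0.0469]
eef_rot: [3.141, -0.0, 0.797]
force: [-6.3, 1.2, 15.6]
grip_width: 0.029
grasp_force: 61.2
```

Contact at 15 N, so the sleeve is seated. I'm releasing and going over the knife.

{"fn": "send_rows", "kwargs": {"targets": [[[0.3,0,0,0,0],[0.6,0,0,0,0],[0.8,0,0,0,0],[0.8,0,0,0,0],[0.8,0,0,-3,0],[0.8,0,0,-5,0],[0.8,0,0,-5,0],[0.8,0.38,3.7,-2,0],[0.8,0.38,3.7,0,0],[0.8,0.38,3.7,0,0],[0.8,0.38,3.7,0,0],[0.8,0.38,3.7,0,0],[0.8,0.38,3.7,0,0],[0.8,0,0,0,0],[0.8,0,0,0,0]]]}}

```text
time_s: 18.6
ee_pos: [0.608, -0.2328, 0.1947]
eef_rot: [-3.14, 0.001, 0.796]
force: [-1.0, -0.7, 0.1]
grip_width: 0.0679
grasp_force: 0.0
```

Run:
```python
from h import *
im,d,P=cloud("wrist"); save(im,"w8.png")
for k in robot.outline_of("wrist","disc_knife"):
    q=band(P,k["mask"],.0145,.022); print(k["p"],k["position"],len(q))
    if len(q)>20: print("hub",circ(q,.0125),np.median(q[:,2]))
    q=band(P,k["mask"],.001,.0085)
    if len(q)>20: print("disc",circ(q,.0272),np.median(q[:,2])); x=circ(q,.0272)[0]; delta(*x,.008)
near=(np.hypot(P[...,0]-.434,P[...,1]+.094)<.04)
q=P[near&(P[...,2]>.056)&(P[...,2]<.062)]; print("sleeve top",len(q)); 
if len(q)>20: print(circ(q,.017),np.median(q[:,2]))
```

```text
0.72 [281.4, 171.7] 376
hub (array([ 0.60894676, -0.2338829 ]), np.float64(0.0009256990942341873)) 0.01794652035891095
disc (array([ 0.6086363 , -0.23383814]), np.float64(0.00028981713575746256)) 0.006196078320912124
t 18.7 pos [ 0.6075 -0.2322  0.1957] yaw 0.7969 rot [-3.141  0.   ] cm tool [-0.04  0.2  18.77]
sleeve top 766
(array([ 0.43424142, -0.095625  ]), np.float64(0.0003967516635031674)) 0.05893715807601124
```

View pics/w8.png

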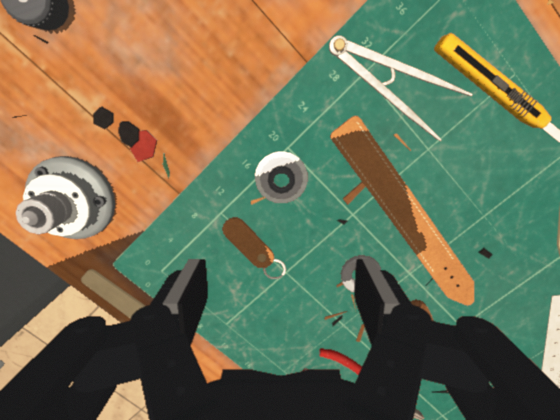

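The sleeve top is at 59 mm, so it is seated. The knife is at (281,175) and the strap lies clear of the right finger, so I'm gripping the hub.

{"fn": "send_rows", "kwargs": {"targets": [[[0.7,-0.04,0.1,4,0],[0.7,0,0,4,0],[0.7,0,0,4,0],[0.7,0,0,3.4,0],[0.7,0,0,2,0],[0.7,0,0,0.9,0],[0.7,0,0,0.35,0],[0.5,0,0,0,0],[0.2,0,0,0,0],[0,0,0,0,0],[0,0,0,0,0],[0,0,0,0,0],[0,0,0,0,0]]]}}

```text
time_s: 20.0
ee_pos: [0.6091, -0.2339, 0.0114]
eef_rot: [3.139, -0.001, 0.797]
force: [-2.7, 1.0, 8.1]
grip_width: 0.0234
grasp_force: 58.5
```

{"fn": "send_rows", "kwargs": {"targets": [[[0,0,0,-0.3,0],[0,0,0,-1,0],[0,0,0,-3,0],[0,0,0,-4.5,0],[0,0,0,-4.5,0],[0,0,0,-4.8,0],[0,-1.57,-3.73,-0.5,0],[0,-1.57,-3.73,0,0],[0,-1.57,-3.73,0,0],[0,-1.57,-3.73,0,0],[0,-1.57,-3.73,0,0],[0,-1.57,-3.73,0,0],[0,0,0,0,0],[0,0,0,0,0]]]}}

```text
time_s: 21.4
ee_pos: [0.3823, -0.1445, 0.1967]
eef_rot: [3.139, -0.001, 0.797]
force: [0.4, 0.6, -1.0]
grip_width: 0.0235
grasp_force: 59.2
```

Run:
```python
from h import *
rel("disc_knife",-.012,-.001,.0272,.056,.062,.017,"w9.png")
im,d,P=cloud("wrist"); e=robot.get_obs()["ee_pos"]
m=robot.outline_of("wrist","disc_knife")
for k in m: print(k["p"],k["position"],np.histogram(P[k["mask"]][:,2]-e[2],bins=np.arange(-.014,.02,.002))[0])
```

```text
part in hand, tool cm [-0.01  0.06] rms 0.0003 face z-tcp -0.0049 4083
target [ 0.4334 -0.0952] rms 0.0005 z 0.0591 864
tip [ 0.434  -0.095   0.0632] 858
go tool cm [7.09 0.09]
tcp [ 0.3828 -0.1447  0.1963] t 21.45
0.74 [282.7, 243.6] [   0    0    0  563 2880  495  158  163  173  330  977  125    0    0
    0    0]
```

View pics/w9.png

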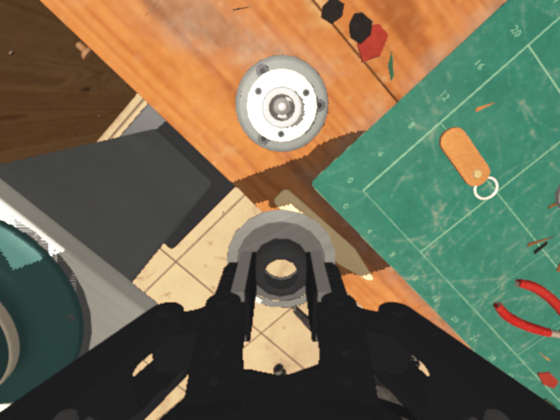

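The knife is held level at (281,258), hub up, and the stacked foot is at (281,104). I'm moving it over the shaft.

{"fn": "send_rows", "kwargs": {"targets": [[[0,3.57,0.03,0,0],[0,3.57,0.02,0,0],[0,0,0,4,0],[0,0,0,4,0],[0,0,0,2.0,0],[0,0,0,0.6,0],[0,0,0,0.5,0],[0,0,0,0.5,0],[0,0,0,0.2,0],[0,0,0,0.2,0],[0,0,0,0,0]]]}}

```text
time_s: 22.7
ee_pos: [0.4329, -0.0939, 0.0756]
eef_rot: [3.141, -0.0, 0.797]
force: [-0.2, -0.8, -0.7]
grip_width: 0.0237
grasp_force: 59.2
```

```bash
python3 -c "
from h import *
closeup('c10.png')"
```

```text
[-0.2 -0.8 -0.7] [ 0.43287525 -0.09388864  0.07562072]
```

View pics/c10.png

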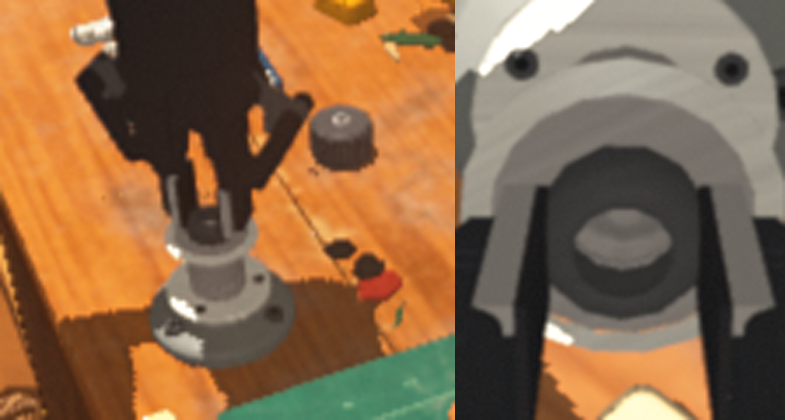

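The shaft's nose is inside the knife's bore, centred, with no contact force. I'm lowering the last 8 mm.

{"fn": "send_rows", "kwargs": {"targets": [[[0,0,0,0.2,0],[0,0,0,0.2,0],[0,0,0,0.2,0],[0,0,0,0.1,0],[0,0,0,0,0]]]}}

```text
time_s: 23.3
ee_pos: [0.4326, -0.0938, 0.0681]
eef_rot: [-3.141, 0.0, 0.797]
force: [0.4, 0.1, -1.1]
grip_width: 0.0239
grasp_force: 59.2
```

{"fn": "send_rows", "kwargs": {"targets": [[[0,0,0,0.1,0],[0,0,0,0.1,0],[0,0,0,0,0]]]}}

```text
time_s: 23.6
ee_pos: [0.433, -0.0939, 0.0671]
eef_rot: [3.141, -0.0, 0.797]
force: [-4.3, 1.1, 8.6]
grip_width: 0.0239
grasp_force: 60.3
```

Contact at the expected height. I'm releasing and going to the cap.

{"fn": "send_rows", "kwargs": {"targets": [[[0.3,0,0,0,0],[0.6,0,0,0,0],[0.8,0,0,0,0],[0.8,0,0,0,0],[0.8,0,0,-3,0],[0.8,0,0,-5,0],[0.8,0,0,-5,0],[0.8,3.6,0.22,0,0],[0.8,3.6,0.22,0,0],[0.8,3.6,0.22,0,0],[0.8,3.6,0.22,0,0],[0.8,3.6,0.22,0,0],[0.8,0,0,0,0],[0.8,0,0,0,0]]]}}

```text
time_s: 25.0
ee_pos: [0.5664, 0.0275, 0.1957]
eef_rot: [-3.141, 0.001, 0.798]
force: [0.4, -0.7, -0.2]
grip_width: 0.0683
grasp_force: 0.0
```

Run:
```python
from h import *
im,d,P=cloud("wrist"); save(im,"w11.png")
for k in robot.outline_of("wrist","clamp_cap"):
    q=band(P,k["mask"],.025,.032); print(k["p"],k["position"],len(q))
    if len(q)>20: x=circ(q,.0215); print(x,np.median(q[:,2])); delta(*x[0],.008)
im,d,P=cloud("top"); near=(np.hypot(P[...,0]-.432,P[...,1]+.094)<.04)
for lo,hi in ((.058,.066),(.07,.08)):
    q=P[near&(P[...,2]>lo)&(P[...,2]<hi)]; print("knife",len(q),np.round((q.min(0)+q.max(0))/2,4),np.ptp(q[:,:2],axis=0),np.median(q[:,2]))
```

```text
0.61 [282.5, 178.2] 1448
(array([0.56820974, 0.02826388]), np.float64(0.00044378395187588384)) 0.02823702420524818
t 25.1 pos [0.5659 0.0267 0.1962] yaw 0.7965 rot [-3.141  0.   ] cm tool [ 0.27  0.06 18.82]
knife 480 [ 0.4326 -0.0948  0.062 ] [0.05355475 0.05171351] 0.06103564483854562
knife 93 [ 0.4322 -0.0938  0.0737] [0.02461461 0.02475387] 0.07276645388283542
```

View pics/w11.png

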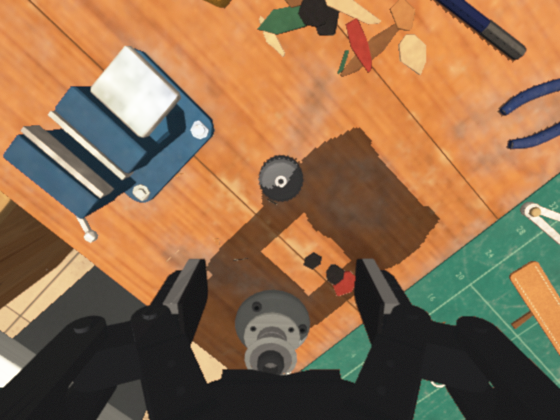

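The knife is seated (disc top about 61 mm, hub top 73 mm). The cap is at (281,177) and the vise is far enough from the left finger.

{"fn": "send_rows", "kwargs": {"targets": [[[0.8,0.27,-0.04,4,0],[0.8,0,0,4,0],[0.8,0,0,4,0],[0.8,0,0,3.4,0],[0.8,0,0,2,0],[0.8,0,0,0.8,0],[0.8,0,0,0.4,0],[0.6,0,0,0,0],[0.3,0,0,0,0],[0,0,0,0,0],[0,0,0,0,0],[0,0,0,0,0],[0,0,0,0,0]]]}}

```text
time_s: 26.45
ee_pos: [0.5689, 0.0293, 0.0122]
eef_rot: [3.14, -0.002, 0.797]
force: [-1.5, -1.7, 7.4]
grip_width: 0.0402
grasp_force: 61.2
```

{"fn": "send_rows", "kwargs": {"targets": [[[0,0,0,-0.3,0],[0,0,0,-1,0],[0,0,0,-3,0],[0,0,0,-4.5,0],[0,0,0,-4.5,0],[0,0,0,-4.5,0],[0,0,0,-1.2,0],[0,-3.63,-0.16,0,0],[0,-3.63,-0.16,0,0],[0,-3.63,-0.16,0,0],[0,-3.63,-0.16,0,0],[0,-3.63,-0.16,0,0],[0,-3.63,-0.16,0,0],[0,-3.63,-0.16,0,0],[0,0,0,0,0],[0,0,0,0,0]]]}}

```text
time_s: 28.05
ee_pos: [0.3821, -0.1447, 0.2007]
eef_rot: [3.141, -0.001, 0.795]
force: [0.2, -0.7, -1.3]
grip_width: 0.0403
grasp_force: 60.8
```

Run:
```python
from h import *
rel("clamp_cap",.016,.025,.0215,.058,.066,.0272,"w12.png")
```

```text
part in hand, tool cm [0.13 0.1 ] rms 0.00232 face z-tcp 0.0165 3859
target [ 0.4337 -0.0947] rms 0.00013 z 0.0619 2707
tip [ 0.4341 -0.0951  0.0684] 1016
go tool cm [6.99 0.08]
tcp [ 0.3825 -0.1443  0.2006] t 28.1
```

View pics/w12.png

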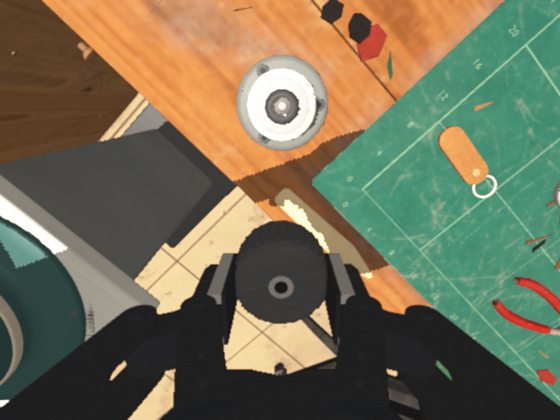

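Cap held level with its centre mark at (280.5,287.5), and the stack is at (281,104).

Run:
```python
from h import *
e=robot.get_obs()["ee_pos"]
im,d,P=cloud("wrist")
print(np.round(P[280:296:3,281]-e,4)); 
p=ray("wrist",(280.5,287.5),e[2]+.0162); 
delta(p[0],p[1],p[2])
delta(.4337,-.0947,.09)
```

```text
[[ 0.0028  0.001   0.0162]
 [ 0.0017 -0.0001  0.0163]
 [ 0.0005 -0.0014  0.0157]
 [ 0.0001 -0.0017  0.0173]
 [-0.0017 -0.0035  0.0157]
 [-0.0024 -0.0042  0.0165]]
t 28.2 pos [ 0.3829 -0.1439  0.2004] yaw 0.7977 rot [-3.141 -0.   ] cm tool [-0.11  0.11 -1.63]
t 28.2 pos [ 0.3829 -0.1439  0.2004] yaw 0.7977 rot [-3.141 -0.   ] cm tool [ 7.07  0.2  11.04]
```

{"fn": "send_rows", "kwargs": {"targets": [[[0,3.58,0.04,0,0],[0,3.57,0.04,0,0],[0,0,0,4,0],[0,0,0,4,0],[0,0,0,2.0,0],[0,0,0,0.8,0],[0,0,0,0.4,0],[0,0,0,0.3,0],[0,0,0,0.2,0],[0,0,0,0,0]]]}}

```text
time_s: 29.2
ee_pos: [0.4332, -0.094, 0.0839]
eef_rot: [3.141, -0.0, 0.797]
force: [-0.1, -0.8, -1.6]
grip_width: 0.04
grasp_force: 60.9
```

{"fn": "send_rows", "kwargs": {"targets": [[[0,0,0,0.2,0],[0,0,0,0.2,0],[0,0,0,0.2,0],[0,0,0,0.2,0],[0,0,0,0.1,0],[0,0,0,0,0]]]}}

```text
time_s: 29.8
ee_pos: [0.433, -0.0939, 0.0743]
eef_rot: [-3.142, -0.0, 0.797]
force: [-0.5, -0.6, -0.9]
grip_width: 0.0404
grasp_force: 60.9
```

{"fn": "send_rows", "kwargs": {"targets": [[[0,0,0,0.1,0],[0,0,0,0.1,0],[0,0,0,0,0]]]}}

```text
time_s: 30.1
ee_pos: [0.4333, -0.0939, 0.074]
eef_rot: [3.141, -0.001, 0.797]
force: [-9.4, 1.9, 18.5]
grip_width: 0.0401
grasp_force: 63.0
```

Rim contact at 74 mm, as expected. I'm releasing, withdrawing and checking.

{"fn": "send_rows", "kwargs": {"targets": [[[0.5,0,0,-0.05,0],[0.8,0,0,0,0],[1,0,0,0,0],[1,0,0,0,0],[1,0,0,-1,0],[1,0,0,-3,0],[1,0,0,-4,0],[1,0,0,-4,0],[1,-3.5,0,0,0],[1,-3.5,0,0,0],[1,0,0,0,0],[1,0,0,0,0]]]}}

```text
time_s: 31.3
ee_pos: [0.3839, -0.1442, 0.1935]
eef_rot: [3.141, -0.001, 0.795]
force: [0.6, -0.3, -0.1]
grip_width: 0.0854
grasp_force: 0.0
```

Run:
```python
from h import *
im,d,P=cloud("wrist"); 
near=np.hypot(P[...,0]-.434,P[...,1]+.095)<.05
for lo,hi,r in ((.085,.096,.0215),(.058,.066,.0272),(.026,.032,.032),(.004,.018,.045)):
    q=P[near&(P[...,2]>lo)&(P[...,2]<hi)]; print(len(q),circ(q,r) if len(q)>20 else "",np.median(q[:,2]),np.std(q[:,2]))
s=robot.get_image("scene")[0]; a=cv2.resize(s[120:240,160:290],(390,360),interpolation=2)
b=cv2.resize(im[30:180,210:350],(386,360),interpolation=2)
save(np.hstack([a,b[:,:380]]),"end.png")
for k in robot.outline_of("wrist","spacer_ring")[:1]: print(k["p"],np.nanmedian(P[k["mask"]],0))
look("top",["spacer_ring"]); print(robot.get_obs()["force"])
```

```text
2850 (array([ 0.43337605, -0.09520977]), np.float64(0.0005296590920880076)) 0.09009912952512275 0.0011317333265423338
896 (array([ 0.43360322, -0.09464683]), np.float64(0.00013483344451415403)) 0.0610534588469524 0.0008263497353930158
330 (array([ 0.43387755, -0.09475927]), np.float64(0.00045797748783543284)) 0.029079001985521935 0.0008431847260706349
3085 (array([ 0.43441773, -0.09461859]), np.float64(0.0004618854852190335)) 0.011536491379946612 0.0020507037841950796
0.65 [ 0.45603884 -0.07904577  0.02915197]
top spacer_ring 0.64 ell px [381.9 203.2] [21.  22.5] zt 0.0133 topcirc [ 594.5 -374.5   22.1] topmean [ 593.7 -376.    11.9] box 371 392 193 213
[ 0.28930226  0.01508763 -1.00012565]
```

View pics/end.png

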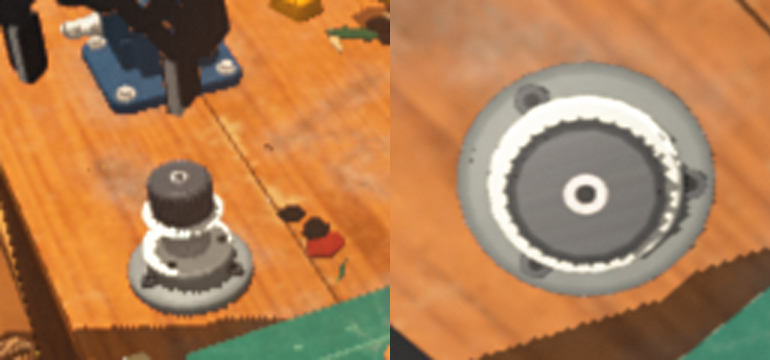

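The stack is complete: cap top at 90 mm, everything within about 1 mm of centre and level. The flat ring has not moved.

```bash
python3 -c "
from h import *
print(robot.hand_in())"
```

```text
the job is handed in; nothing more can be done
None
```

The fence disc, tall sleeve, disc knife and clamp cap are stacked on the shaft, all measured level, within about 1 mm of centre and at seated height; the flat ring was not touched, and the job was handed in at about 31 s (no verdict came back).

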